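Tip the paperback and the game carton flat onto the mat

TASK

The paperback and the game carton stand on end near opposite ends of the table mat and block the view of the screen. Without gripping or lifting them, push each one near its top so that it topples inwards along the mat and ends lying flat on its broad face, wholly on the mat. Leave everything else on the table as it stands.

Things in the scene. Friction and masses are not known exactly. Their poses are not given: they have to be found in the camera images.
- mat: rectangular table mat with a light hem, fixed to the table, 260 mm (its x) by 300 mm (its y), 3 mm thick; origin: centre of its underside. Its ends lie at its x = -130 and +130 mm. Paperback and carton stand near opposite ends, either way round, each about 92 mm (x) and 67 mm (y) from its centre on opposite sides; each is to fall along the mat's x axis towards the other end.
- paperback: paperback standing on its short edge: 26 mm thick (its x), 105 wide (its y), 178 tall (its z), 0.2 to 0.35 kg; origin: centre of the face it stands on. Covers face its +x and -x, within 0.07 rad of the mat's x axis; its x may point to either end. Pushed past balance (top about 26 mm over) it falls by itself, pivoting on its bottom edge with little slip.
- carton: plain cardboard game carton standing on its small end: 40 mm thick (its x), 90 wide (its y), 140 tall (its z), 0.18 to 0.32 kg; origin: centre of the face it stands on. Broad faces look along its +x and -x, within 0.07 rad of the mat's x axis; its x may point to either end. Pushed past balance (top about 40 mm over) it falls by itself, pivoting on its bottom edge.
- paperback_foot_a (a point): the paperback's lower corner at its +y side (as it stands), midway through its thickness
- paperback_foot_b (a point): the paperback's lower corner at its -y side (as it stands), midway through its thickness
- paperback_head_a (a point): the paperback's upper corner at its +y side (as it stands), midway through its thickness
- paperback_head_b (a point): the paperback's upper corner at its -y side (as it stands), midway through its thickness
- carton_foot_a (a point): the carton's lower corner at its +y side (as it stands), midway through its thickness
- carton_foot_b (a point): the carton's lower corner at its -y side (as it stands), midway through its thickness
- carton_head_a (a point): the carton's upper corner at its +y side (as it stands), midway through its thickness
- carton_head_b (a point): the carton's upper corner at its -y side (as it stands), midway through its thickness
- candle: candle in a round glass, 72 mm across, 75 mm tall, standing close to one end of the mat; origin: centre of its underside. Leave alone.
- tin: round lidded tin, 68 mm across, 62 mm tall, standing close to the opposite end of the mat; origin: centre of its underside. Leave alone.
- remote: flat television remote control, 165 x 40 x 18 mm, lying beside the mat; origin: centre of its underside. Leave alone.
- gamepad: game controller, about 150 x 100 x 36 mm, lying well to the right (-y) of the mat; origin: centre of its underside. Leave alone.
- mug: mug with a handle, 82 mm across, 92 mm tall, well to the left (+y) of the mat; origin: centre of its underside. Leave alone.
- plant: potted plant, 84 mm across the pot's rim, about 150 mm tall, well to the right (-y) of the mat; origin: centre of its underside. Leave alone.
Not all that is in view belongs to the job. Leave any orange look-alike of the carton alone.

How it is judged (in metres and radians):
At the end, for the whole second after the job is handed in: The paperback and the carton each lie flat on a broad face (within 0.08 rad), at rest, directly on the mat, with all four corners inside the mat's outline (3 mm overhang allowed) (x of paperback_foot_a in the frame of mat between -0.133 and 0.133 m and y of paperback_foot_a in the frame of mat between -0.153 and 0.153 m and x of paperback_foot_b in the frame of mat between -0.133 and 0.133 m and y of paperback_foot_b in the frame of mat between -0.153 and 0.153 m and x of paperback_head_a in the frame of mat between -0.133 and 0.133 m and y of paperback_head_a in the frame of mat between -0.153 and 0.153 m and x of paperback_head_b in the frame of mat between -0.133 and 0.133 m and y of paperback_head_b in the frame of mat between -0.153 and 0.153 m and (angle between paperback's own x axis and vertical below 0.08 rad or angle between paperback's own x axis and vertical above 3.0616 rad) and linear speed of each of paperback, carton below 0.02 m/s and height (world z) of each of paperback, carton below 0.032 m and x of carton_foot_a in the frame of mat between -0.133 and 0.133 m and y of carton_foot_a in the frame of mat between -0.153 and 0.153 m and x of carton_foot_b in the frame of mat between -0.133 and 0.133 m and y of carton_foot_b in the frame of mat between -0.153 and 0.153 m and x of carton_head_a in the frame of mat between -0.133 and 0.133 m and y of carton_head_a in the frame of mat between -0.153 and 0.153 m and x of carton_head_b in the frame of mat between -0.133 and 0.133 m and y of carton_head_b in the frame of mat between -0.153 and 0.153 m and (angle between carton's own x axis and vertical below 0.08 rad or angle between carton's own x axis and vertical above 3.0616 rad)); the robot touches nothing.
It fails at once if the paperback is lifted or carried (the centre of the face it stood on rises more than 35 mm above the mat; tipping it over onto a broad face raises it at most 13 mm) (height (world z) of paperback above 0.038 m).
It fails at once if the carton is lifted or carried (the centre of the face it stood on rises more than 40 mm above the mat; tipping it over onto a broad face raises it at most 20 mm) (height (world z) of carton above 0.043 m).
It fails at once if another thing on the table is moved by more than 20 mm or tipped (distance of any of candle, tin, remote, gamepad, mug, plant from where it was at the start of the episode above 0.02 m or angle between any of candle, tin, remote, gamepad, mug, plant's own z axis and vertical above 0.3 rad).
It also fails if it takes over 43 s, if anything falls off the work surface, if the arm or the gripper's body presses on something with over 40 N, if the wrist force passes 120 N, or if a joint passes its speed limit or range.

ROBOT

A 6-joint arm with a two-finger parallel gripper is mounted at the origin on the work surface. World frame = base frame: x ahead of the robot, y to its left, z up, the work surface at z = 0. Lengths are in m, angles in degrees, forces in N, time in s.
With the tool pointing down it reaches from about 0.35 to 0.975 m from the base axis. Payload 7.1 kg.
Tool frame: the origin (TCP) lies between the finger pads; the fingertips stand 14 mm ahead of it and the grasp point (between the pads) lies 5 mm behind it; z points along the fingers, y is the line along which they close (so a half turn about z gives the same grasp; the last joint's range is limited). The gripper opens to 88 mm and grips with 3 to 60 N. Pads are 20 mm wide; open, the fingers measure 115 mm over their backs; the gripper's body (75 mm by 178 mm) begins 61 mm behind the grasp point.
Start: joints at [68.01, 24.242, 93.386, -0, 62.372, -1.089], TCP at [0.223, 0.584, 0.237] pointing down, gripper open.
Joint ranges: [-172.04, 172.04], [-51.8, 120.97], [4.93, 147.93], [-75.15, 255.16], [6.16, 154.13], [-145.62, 145.62]. Speed limits (degrees/s): [136.94, 136.94, 172.46, 180, 180, 180].

INTERFACE

Orientations are given as a 3x3 rotation matrix whose columns are the frame's x, y, z axes.
In Python, from cell import * gives the robot as it stands.
- The arm moves only by the shell command python3 -m jog 'ROWS'. ROWS is JSON, a list of rows, each a list of 5 numbers: the shift along the tool's x, y, z in units of 20 mm (1.0 is 20 mm), then the turn about the tool's z in units of 0.12 rad (1.0 is 0.12 rad), then the gripper's target within -1 to 1 (shut at 1, half-way at 0, fully open at -1). A call has 1 to 12 rows; each row shifts and turns the commanded pose from where the row before left it, along the tool's axes as they then stand; what a row does not reach is not made up. A row lasts 1/12 s, in which the tool goes at most 41.7 mm and 7.16 degrees, less where a joint would pass 70% of its speed; a pose out of reach is approached as far as the arm can. A call with a number of a shift or a turn outside -1 to 1 is refused whole. A call with a gripper value outside its range is refused whole. The fingers move at their own pace and stop on an object; the grip force is fixed at half the most. Time passes only in rows, so rows that do not move let the fingers close. It gives the time, the measured TCP pose, the force, the opening and the grip force at its end, in the units of the state.
- sense(): the state, without advancing time (a new reading comes with each control period).
- camera(name): name is "scene" or "side" or "wrist"; returns a dict with "frame" (420x560x3 uint8, blue, green, red), "depth" (420x560 float32, m along the optical axis (not along the pixel's ray), 0 where there is no reading), "fx", "fy", "cx", "cy" (pixels), "pose" (4x4, takes a point from camera to world coordinates). Camera axes: x right, y up, looking along -z (the intrinsics and any distortion apply to the point x, -y, -z); pixel columns grow to the right and rows downward; lengths in m; the calibration is good to about 2 mm. A picture is of the moment at which its call begins.
- close_job(): hands the job in; it is judged then, once.
Trained networks look in the newest picture that a camera, given by its name, has taken for a name from the list of things; names that differ only in an ending like _2 or _b are one class to them, and where a whole thing is asked for, a point or a joint stands for the part that bears it (a point fixed in the world has none). Each returns a list of dicts, best first, with "p" (0 to 1); they miss things now and then, are a little off and sometimes report something else, mostly with a low value. They report only what shows in the picture. A call takes as long as a camera call. They do not tell look-alikes from the thing itself.
- boxes_of(camera, label): "at" ([x, y, z] in m, in world coordinates, good to about 4 mm: the middle of the surface that is visible of it).
- masks_of(camera, label): "region" (420x560 bool, what is visible of it).
- mark_of(camera, label): "at" ([x, y, z] in m, in world coordinates, good to about 4 mm: a listed point, or the origin of a listed thing).
The state is a dict: "time_s": time; "joints": joint angles; "joint_velocities": joint speeds; "joint_torque": joint torques, N m; "position": TCP position; "tcp_rot": TCP orientation; "force": force on the tool from outside, world axes, zero at the start; "moment": the same for the moment, N m; "finger_gap": opening from 0.0 (shut) to 1.0 (fully open); "grip_force": force on a finger pad.
Only numpy, scipy, OpenCV 4.12 (cv2) and the standard library are available. Lean on these libraries where they do the work, as an engineer would, in place of code of your own. Each camera call takes 0.05 s, during which the arm holds its last target. There are 200 camera calls.

## Working session

There is one attempt and no reset: what is moved stays moved. The work goes in short steps, Python scripts to look and compute and a shell command to move; the robot and the scene stay as the last step left them, time stands still between calls to the robot, and variables do not carry over. Pictures are saved under pics/ and viewed, at most 10 in all, crops included, and the job is handed in when it is done.

```bash
mkdir -p pics
python3 - <<'E'
from cell import *
import cv2,numpy as np
s=sense();print(s['time_s'],s['position'],s['tcp_rot'],s['finger_gap'])
for c in('scene','side'):
    d=camera(c);cv2.imwrite(f'pics/{c}0.png',d['frame'])
    for n in['mat','paperback','carton','candle','tin','remote','paperback_head_a','paperback_head_b','carton_head_a','carton_head_b','paperback_foot_a','paperback_foot_b','carton_foot_a','carton_foot_b']:
        print(c,n,[(np.round(r['at'],3).tolist(),round(r['p'],2)) for r in mark_of(c,n)[:3]])
E
```

```text
0.0 [0.2227452  0.5833859  0.23591429] [[-9.34208683e-01  3.56726536e-01 -5.61885547e-04]
 [ 3.56726977e-01  9.34207614e-01 -1.41364982e-03]
 [ 2.06313520e-05 -1.52108367e-03 -9.99998843e-01]] 1.0035424649798206
scene mat [([0.589, 0.046, -0.001], 0.58)]
scene paperback [([0.699, 0.035, 0.002], 0.72)]
scene carton [([0.303, 0.198, 0.004], 0.82), ([0.482, 0.051, 0.003], 0.73), ([0.447, -0.238, -0.001], 0.63)]
scene candle [([0.699, 0.209, -0.006], 0.81), ([0.46, 0.089, 0.003], 0.55)]
scene tin [([0.482, -0.115, -0.002], 0.74), ([0.673, 0.089, 0.181], 0.46)]
scene remote [([0.491, 0.2, 0.001], 0.61), ([0.7, 0.21, -0.003], 0.59)]
scene paperback_head_a [([0.672, 0.084, 0.182], 0.68), ([0.723, -0.009, 0.182], 0.65)]
scene paperback_head_b [([0.672, 0.084, 0.182], 0.68), ([0.723, -0.009, 0.182], 0.65)]
scene carton_head_a [([0.5, 0.016, 0.148], 0.95), ([0.431, -0.281, 0.142], 0.85), ([0.46, 0.089, 0.144], 0.84)]
scene carton_head_b [([0.5, 0.016, 0.148], 0.95), ([0.431, -0.281, 0.142], 0.85), ([0.46, 0.089, 0.144], 0.84)]
scene paperback_foot_a [([0.669, 0.09, 0.008], 0.75), ([0.728, -0.0
[... 864 characters left out ...]
paperback_head_b [([0.674, 0.084, 0.182], 0.95), ([0.725, -0.006, 0.185], 0.75)]
side carton_head_a [([0.454, 0.094, 0.14], 0.97), ([0.341, 0.195, 0.141], 0.77), ([0.499, 0.014, 0.142], 0.69)]
side carton_head_b [([0.454, 0.094, 0.14], 0.97), ([0.341, 0.195, 0.141], 0.77), ([0.499, 0.014, 0.142], 0.69)]
side paperback_foot_a [([0.721, -0.005, 0.004], 0.72), ([0.673, 0.087, 0.003], 0.69)]
side paperback_foot_b [([0.721, -0.005, 0.004], 0.72), ([0.673, 0.087, 0.003], 0.69)]
side carton_foot_a [([0.344, 0.195, 0.002], 0.93), ([0.461, 0.094, 0.003], 0.9), ([0.503, 0.012, 0.003], 0.82)]
side carton_foot_b [([0.344, 0.195, 0.002], 0.93), ([0.461, 0.094, 0.003], 0.9), ([0.503, 0.012, 0.003], 0.82)]
```

View pictures.

View pics/scene0.png

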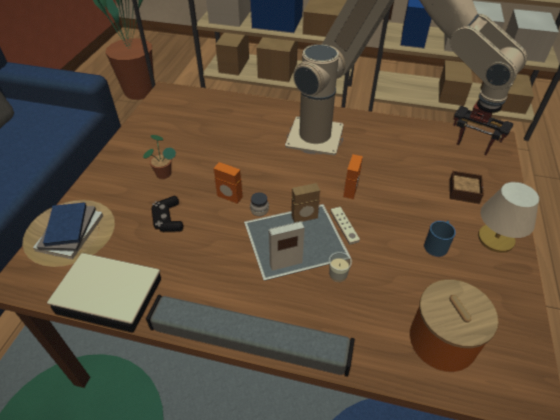

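View pics/side0.png

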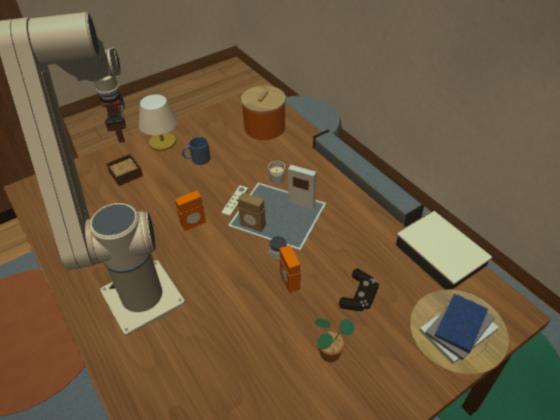

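```bash
python3 -m jog '[[0,0,0,1,1],[0,0,0,1,1],[0,0,0,1,1],[0,0,0,1,1],[0,0,0,1,1],[0,0,0,0.8,1],[0,0,0,0,1]]'
python3 - <<'E'
from cell import *
import cv2
f=camera('scene')['frame'][150:290,200:380]
cv2.imwrite('pics/crop.png',cv2.resize(f,None,fx=4,fy=4,interpolation=cv2.INTER_CUBIC))
E
```

```text
time_s: 2.08
position: [0.223, 0.5839, 0.2367]
tcp_rot: [[-0.485, 0.874, 0.0], [0.874, 0.485, 0.0], [0.0, 0.0, -1.0]]
force: [-0.2, 0.8, 0.6]
finger_gap: 0.508
grip_force: 0.0
```

View pics/crop.png

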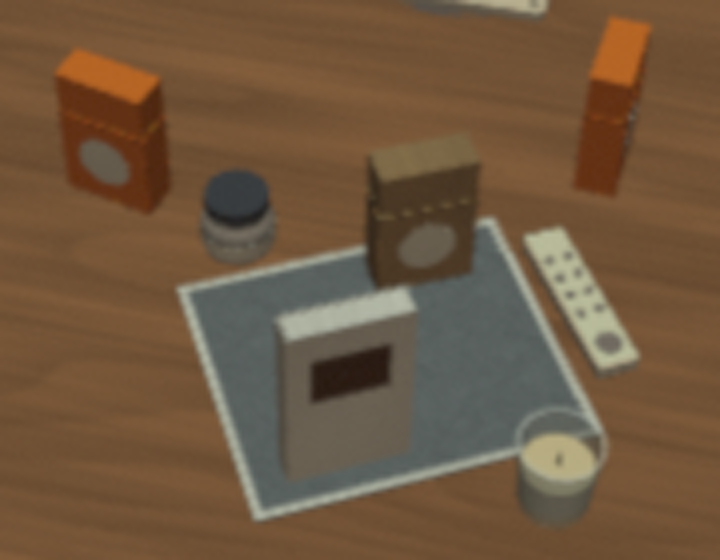

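The carton candidates in the scene picture are brown at (305,203) and orange at (228,183) and (353,176). The brown one is the carton, because it stands on the mat's end and the orange ones stand off it. The pale paperback is at (286,246), with clear room behind both.

```bash
R='[-1,0.3,0,0,1]'; python3 -m jog '[[-1,0.3,0,0,1],[-1,0.3,0,0,1],[-1,0.3,0,0,1],[-1,0.3,0,0,1],[-1,0.3,0,0,1],[-1,0.3,0,0,1],[-1,0.3,0,0,1],[-1,0.3,0,0,1],[-1,0.3,0,0,1],[-1,0.3,0,0,1],[-1,0.3,0,0,1],[-1,0.3,0,0,1]]'
python3 -m jog '[[-1,0.3,0,0,1],[-1,0.3,0,0,1],[-1,0.3,0,0,1],[-1,0.3,0,0,1],[-1,0.3,0,0,1],[-1,0.3,0,0,1],[-1,0.3,0,0,1],[-1,0.3,0,0,1],[-1,0.3,0,0,1],[-1,0.3,0,0,1],[-1,0.3,0,0,1],[-1,0.3,0,0,1]]'
python3 -m jog '[[-1,0.3,0,0,1],[-1,0.3,0,0,1],[-1,0.3,0,0,1],[-1,0.3,0,0,1],[-1,0.3,0,0,1],[-1,0.3,0,0,1],[-1,0.3,0,0,1],[-1,0.3,0,0,1],[-1,0.3,0,0,1],[-1,0.3,0,0,1],[-1,0.3,0,0,1],[0,0,0,0,1]]'
python3 - <<'E'
from cell import *
import numpy as np,cv2
d=camera('wrist');cv2.imwrite('pics/w1.png',d['frame'])
for n in['paperback','paperback_head_a','paperback_foot_a']:
  for r in mark_of('wrist',n)[:2]: print(n,np.round(r['at'],3),round(r['p'],2))
s=sense();R=np.array(s['tcp_rot']);print(s['time_s'],s['position'],R.T@(np.array([.6985,.0365,.181])-s['position'])/.02)
E
```

```text
time_s: 3.13
position: [0.4036, 0.4088, 0.2368]
tcp_rot: [[-0.491, 0.871, 0.0], [0.871, 0.491, 0.0], [0.0, 0.0, -1.0]]
force: [0.0, -0.6, -0.1]
finger_gap: 0.004
grip_force: 0.0
time_s: 4.13
position: [0.5836, 0.2344, 0.2367]
tcp_rot: [[-0.491, 0.871, -0.0], [0.871, 0.491, 0.0], [0.0, -0.0, -1.0]]
force: [-0.6, -0.6, 0.8]
finger_gap: 0.007
grip_force: 0.0
time_s: 5.13
position: [0.75, 0.0726, 0.2364]
tcp_rot: [[-0.489, 0.872, 0.001], [0.872, 0.489, -0.001], [-0.001, 0.001, -1.0]]
force: [-1.3, 0.5, 0.7]
finger_gap: 0.002
grip_force: 0.0
paperback [0.7   0.04  0.003] 0.88
paperback_head_a [0.675 0.083 0.182] 0.56
paperback_foot_a [ 0.729 -0.007  0.002] 0.98
paperback_foot_a [0.668 0.083 0.004] 0.56
5.3333 [0.74730039 0.07602605 0.2364165 ] [-0.53018649 -3.09341217  2.77247915]
```

```bash
python3 -m jog '[[-0.5,0,1,0,1],[0,0,1,0,1],[0,0,1,0,1],[0,0,0.2,0,1],[0,-0.5,0,0,1],[0,-0.5,0,0,1],[0,-0.4,0,0,1],[0,0,0,0,1]]'
python3 -m jog '[[0,-0.4,0,0,1],[0,-0.4,0,0,1],[0,-0.4,0,0,1],[0,-0.4,0,0,1],[0,-0.3,0,0,1]]'
python3 - <<'E'
from cell import *
import numpy as np,cv2
d=camera('side');cv2.imwrite('pics/s1.png',cv2.resize(d['frame'][120:280,200:360],None,fx=3,fy=3))
for n in['paperback_head_a','paperback_foot_a']:
  for r in mark_of('side',n)[:2]: print(n,np.round(r['at'],3),round(r['p'],2))
E
```

```text
time_s: 6.0
position: [0.7273, 0.0523, 0.1744]
tcp_rot: [[-0.488, 0.873, 0.001], [0.873, 0.488, -0.0], [-0.001, 0.001, -1.0]]
force: [1.1, 0.0, -0.1]
finger_gap: 0.004
grip_force: 0.0
time_s: 6.42
position: [0.6942, 0.0339, 0.1727]
tcp_rot: [[-0.488, 0.873, -0.0], [0.873, 0.488, -0.0], [0.0, -0.0, -1.0]]
force: [-0.0, -0.0, 0.2]
finger_gap: 0.004
grip_force: 0.0
paperback_head_a [0.641 0.064 0.177] 0.75
paperback_head_a [ 0.699 -0.025  0.18 ] 0.58
paperback_foot_a [ 0.723 -0.004  0.005] 0.95
paperback_foot_a [0.671 0.085 0.004] 0.87
```

View pics/s1.png

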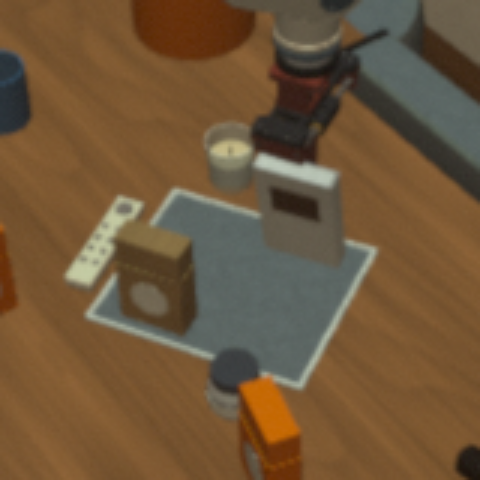

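The book is tilting inwards with its foot in place and its top about 30 mm over. I'll push a little further, then hold.

```bash
python3 -m jog '[[0,-0.4,0,0,1],[0,-0.4,0,0,1],[0,0,0,0,1],[0,0,0,0,1],[0,0,0,0,1],[0,0,0,0,1],[0,0,0,0,1],[0,0,-1,0,1],[0,0,-1,0,1],[0,0,-1,0,1],[0,0,-1,0,1]]'
python3 - <<'E'
from cell import *
import numpy as np,cv2
for c in('side','scene'):
 d=camera(c);cv2.imwrite(f'pics/{c}2.png',cv2.resize(d['frame'][120:280,200:360],None,fx=3,fy=3))
 for n in['mat','paperback_head_a','paperback_foot_a','carton','carton_head_a']:
  for r in mark_of(c,n)[:3]: print(n,np.round(r['at'],3),round(r['p'],2))
E
```

```text
time_s: 7.48
position: [0.6813, 0.0268, 0.2534]
tcp_rot: [[-0.488, 0.873, -0.0], [0.873, 0.488, 0.0], [0.0, -0.0, -1.0]]
force: [-0.4, -0.4, 0.4]
finger_gap: 0.009
grip_force: 0.0
mat [0.588 0.048 0.002] 0.79
paperback_head_a [ 0.505 -0.017  0.014] 0.69
paperback_head_a [ 0.56  -0.108  0.018] 0.64
paperback_foot_a [ 0.709 -0.011  0.018] 0.75
paperback_foot_a [0.654 0.078 0.015] 0.61
paperback_foot_a [0.457 0.094 0.138] 0.38
carton [0.481 0.05  0.005] 0.81
carton [0.295 0.196 0.003] 0.64
carton [ 0.707 -0.015  0.018] 0.61
carton_head_a [ 0.436 -0.286  0.138] 0.96
carton_head_a [ 0.454 -0.193  0.14 ] 0.86
carton_head_a [0.254 0.201 0.141] 0.84
mat [0.489 0.197 0.005] 0.65
mat [ 0.59   0.048 -0.003] 0.6
paperback_head_a [ 0.506 -0.016  0.018] 0.91
paperback_head_a [ 0.557 -0.109  0.015] 0.82
paperback_foot_a [ 0.713 -0.013  0.014] 0.82
paperback_foot_a [0.657 0.08  0.018] 0.57
paperback_foot_a [0.686 0.027 0.016] 0.38
carton [0.482 0.051 0.002] 0.82
carton [ 0.443 -0.238 -0.001] 0.61
carton [0.3   0.196 0.006] 0.56
carton_head_a [0.255 0.204 0.136] 0.9
carton_head_a [ 0.455 -0.194  0.145] 0.73
carton_head_a [0.348 0.195 0.141] 0.7
```

View pics/side2.png

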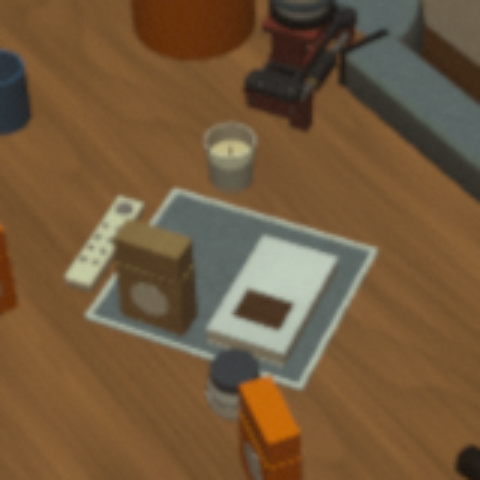

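```bash
python3 -m jog '[[0.5,-1,0,0,1],[0.5,-1,0,0,1],[0.5,-1,0,0,1],[0.5,-1,0,0,1],[0.5,-1,0,0,1],[0.5,-1,0,0,1],[0.5,-1,0,0,1],[0.5,-1,0,0,1],[0.5,-1,0,0,1],[0.5,-1,0,0,1],[0.5,-1,0,0,1],[0.5,-1,0,0,1]]'
python3 -m jog '[[0,0,0,0,1],[0,0,0,0,1]]'
python3 - <<'E'
from cell import *
import numpy as np
s=sense();R=np.array(s['tcp_rot']);print(s['time_s'],s['position'],R.T@(np.array([.4815,.0515,.143])-s['position'])/.02)
E
```

```text
time_s: 9.08
position: [0.4121, 0.0142, 0.2526]
tcp_rot: [[-0.488, 0.873, 0.0], [0.873, 0.488, -0.0], [-0.0, 0.0, -1.0]]
force: [-0.1, -0.9, 0.3]
finger_gap: -0.001
grip_force: 0.0
time_s: 9.25
position: [0.4129, 0.0142, 0.253]
tcp_rot: [[-0.488, 0.873, 0.001], [0.873, 0.488, -0.0], [-0.0, 0.001, -1.0]]
force: [0.2, 0.5, 0.2]
finger_gap: 0.007
grip_force: 0.0
9.25 [0.41288802 0.01423382 0.25296729] [-0.0456735   3.89941239  5.50140365]
```

```bash
python3 -m jog '[[0,0,1,0,1],[0,0,1,0,1],[0,0,1,0,1],[0,0,1,0,1],[0,0,1,0,1],[0,0,0.9,0,1],[0,0.5,0,0,1],[0,0.5,0,0,1],[0,0.5,0,0,1],[0,0.5,0,0,1],[0,0,0,0,1]]'
python3 -m jog '[[0,0.4,0,0,1],[0,0.4,0,0,1],[0,0.4,0,0,1],[0,0.4,0,0,1],[0,0.4,0,0,1],[0,0,0,0,1]]'
python3 - <<'E'
from cell import *
import numpy as np,cv2
d=camera('side');cv2.imwrite('pics/s3.png',cv2.resize(d['frame'][120:280,200:360],None,fx=3,fy=3))
E
```

```text
time_s: 10.17
position: [0.4518, 0.0349, 0.136]
tcp_rot: [[-0.489, 0.872, 0.005], [0.872, 0.489, 0.0], [-0.002, 0.004, -1.0]]
force: [0.1, -0.1, 0.2]
finger_gap: 0.006
grip_force: 0.0
time_s: 10.67
position: [0.4849, 0.054, 0.1349]
tcp_rot: [[-0.488, 0.873, 0.002], [0.873, 0.488, 0.0], [-0.001, 0.002, -1.0]]
force: [-0.1, 0.6, -0.3]
finger_gap: -0.0
grip_force: 0.0
```

View pics/s3.png

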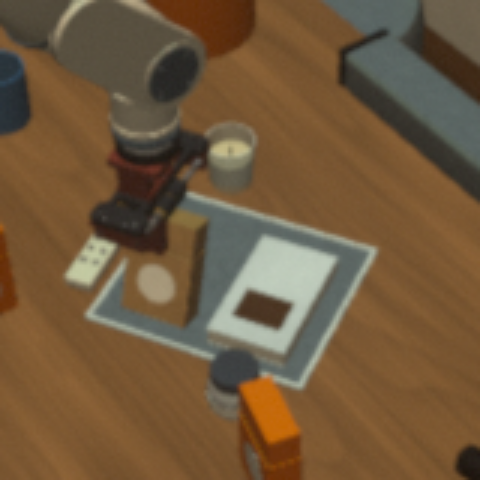

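The carton is tilting inwards without sliding, but hasn't gone over yet, so I'll keep pushing.

```bash
python3 -m jog '[[0,0.4,0,0,1],[0,0.4,0,0,1],[0,0,0,0,1],[0,0,0,0,1],[0,0,0,0,1],[0,0,0,0,1],[0,0,0,0,1],[0,-0.5,-1,0,1],[0,-0.5,-1,0,1],[0,-0.5,-1,0,1],[0,-0.5,-1,0,1],[0,0,-1,0,1]]'
python3 - <<'E'
from cell import *
import numpy as np,cv2
M=np.array([.589,.0475]);u=np.array([.872,.489]);v=np.array([-.489,.872])
for c in('side','scene'):
 d=camera(c)
 if c=='scene':cv2.imwrite('pics/f.png',cv2.resize(d['frame'][150:290,200:380],None,fx=4,fy=4))
 for n in['paperback_head_a','paperback_foot_a','carton','carton_head_a','carton_foot_a']:
  for r in mark_of(c,n)[:4]:
    a=np.array(r['at']);q=a[:2]-M
    if np.hypot(*q)<.22: print(c,n,np.round([q@u,q@v,a[2]],3),round(r['p'],2))
E
```

```text
time_s: 11.72
position: [0.46, 0.0409, 0.2353]
tcp_rot: [[-0.488, 0.873, -0.002], [0.873, 0.488, -0.0], [0.001, -0.002, -1.0]]
force: [0.3, 0.1, -0.9]
finger_gap: 0.009
grip_force: 0.0
side paperback_head_a [-0.104 -0.122  0.018] 0.71
side paperback_head_a [-0.068  0.105  0.023] 0.63
side paperback_head_a [-0.103 -0.015  0.014] 0.56
side paperback_foot_a [ 0.073 -0.113  0.016] 0.88
side paperback_foot_a [ 0.071 -0.008  0.012] 0.82
side carton [-0.073  0.058  0.026] 0.67
side carton_head_a [0.069 0.109 0.02 ] 0.82
side carton_foot_a [-0.068  0.102  0.024] 0.6
scene paperback_head_a [-0.104 -0.016  0.016] 0.85
scene paperback_head_a [-0.105 -0.123  0.017] 0.64
scene paperback_foot_a [ 0.074 -0.007  0.016] 0.9
scene paperback_foot_a [ 0.078 -0.114  0.015] 0.82
scene paperback_foot_a [ 0.174  0.086 -0.001] 0.21
scene paperback_foot_a [-0.074  0.017  0.023] 0.18
scene carton [-0.073  0.057  0.021] 0.63
scene carton_head_a [0.072 0.1   0.023] 0.78
scene carton_head_a [0.07  0.014 0.031] 0.78
```

View pics/f.png

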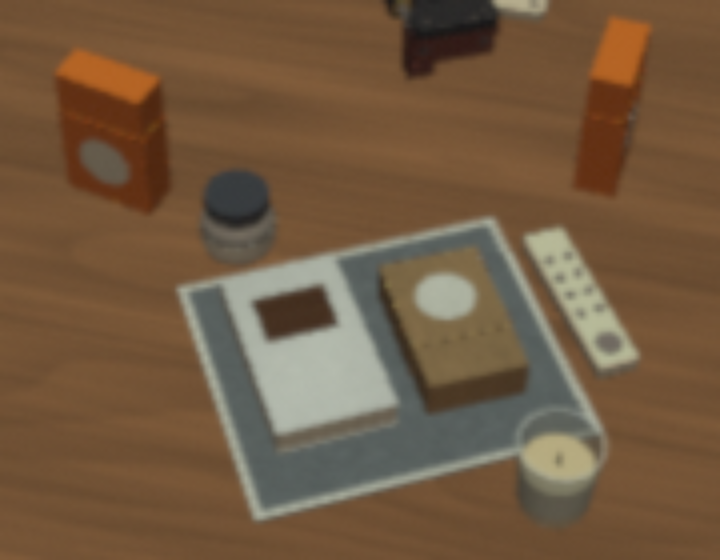

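Both lie flat side by side, inside the mat by about 25 mm or more. The robot is clear and nothing else has moved.

```bash
python3 -c "
from cell import *
print(close_job())"
```

```text
the job is handed in; nothing more can be done
None
```

The paperback and the carton were each toppled inwards and lie flat, wholly on the mat, nothing else was moved, and the job was handed in at about 12 s (no verdict was returned).

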